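# Fit a line laser's battery and click its slide-on cover shut

### The job

The line laser on the saw table needs its battery: lower the battery pack into the open bay until it lies on the bay floor, then lay the loose cover flat on the deck behind the rails and slide it forward under their lips and against the rubber seal until its spring tab clicks down behind the ledge. The laser only stands on magnets: feel for the click and push no harder than needed, so that it is not shoved out of place, and leave the other things on the table alone.

Things in the scene. Friction and masses are not known exactly. Their poses are not given: they have to be found in the camera images.
- laser: Line laser: grey box 168 x 92 x 53 mm on a magnetic foot on the iron table. Origin: middle of its underside. x: along the box to its nose, the way the cover slides shut; y left; z up. Its flat deck is at z = 44 mm, clear from the rear end (x = -80) to the rails. The magnets hold against pushes along x up to 16 N, then the laser slips on the table, which must not happen.
- bay (a point): Middle of the floor of the battery bay (laser x 3, y 0, z 12 mm), laser's axes. The bay is 42 mm long (x), 50 mm wide (y), 32 mm deep below the deck. At its front and rear ends are finger notches in the deck, 36 mm wide (y), 18 mm long (x) and 18 mm deep.
- rails (a point): Middle of the mouth of the two rails, at deck height (laser x 4, z 44 mm), laser's axes. Rails run 58 mm in +x from here, inner faces 63 mm apart, tops 8.5 mm over the deck. Their lips reach 5 mm inwards; the gap under them is 5.5 mm (7.5 at the mouth). Behind the mouth the side walls funnel open, to 74 mm apart 28 mm back.
- laser_seal (a joint): Squeeze (m) of the rubber seal on the front of the aluminium catch plate, which closes the rails' far end: 0 free, 0.003 when the cover's plate meets the stops; it pushes back with 8 N, 2 N more per mm. The catch plate sits in slotted screw holes, its setting is not measured: stops at laser x = 48 mm, give or take 8; seal 3 mm before them. Latched, the cover keeps it squeezed by 0.8 to 1.6 mm.
- cover_tab (a joint): Bend (rad) of the cover's spring tab: 0 at rest, up to about 0.15 while its hook rides over the catch plate's ledge (ramp from 3.5 to 9 mm beyond the stops, 4.8 mm high, a sheer drop at 10.7), back to 0 once clicked down behind it, 1.7 mm before the plate meets the stops. Climbing takes 4 to 10 N, the last millimetre before the click 9 to 12 N against the seal; otherwise 1 to 3 N.
- cover_grip (a point): Centre of the grip rib on the dark loose cover, which lies flat on a 12 mm plywood board. x: to its spring tab (leading end). Rib along it: 30 (x) x 12 (y) mm, from 8 mm below this point to 9 above. Plate 89 x 60 x 4 mm, underside 12 mm below, front edge 68 mm ahead. The tab starts 53 mm ahead, ends 86 mm ahead, hook down to 11.5 mm below. 60 g. Home: laser x -22 give or take 8, y 0, z 56 mm.
- pack_center (a point): Centre of the battery pack, a plain black block 38 (x) x 46 (y) x 30 (z) mm, 160 g, lying on the same 12 mm board; axes are the block's. It goes in either way round, its 38 mm side along the laser's x. Seated: 15 mm above point bay (laser z = 27 mm).
- pencil: Bystander: flat carpenter's pencil, 162 mm long; leave it alone. Origin under its middle.
- arbor_wrench: Bystander: flat arbor wrench, 227 mm long; leave it alone. Origin under its middle.
- jar_screws_a: Bystander: jar of screws, 92 mm tall; leave it alone. Origin under its middle.
- tape_measure: Bystander: pocket tape measure, 63 mm tall; leave it alone. Origin under its middle.
- try_square: Bystander: try square, 222 x 130 mm; leave it alone. Origin under its middle.
- sanding_block: Bystander: sanding block, 110 x 66 x 32 mm; leave it alone. Origin under its middle.

How it is judged:
By the outcome, as a careful person would: the job done as asked, in the order asked, and still so for the second after the job is handed in, with the robot touching nothing.
It also fails if it takes over 72 s, if anything falls off the work surface, if the arm or the gripper's body presses on something with over 40 N, if the wrist force passes 120 N, or if a joint passes its speed limit or range.

### The arm

A 6-joint arm with a two-finger parallel gripper is mounted at the origin on a cart in front of the work surface, level with it; the furniture and walls round the work are solid. World frame = base frame: x ahead of the robot, y to its left, z up, the work surface at z = 0. Lengths are in mm, angles in rad, forces in N, time in s.
With the tool pointing down it reaches from about 350 to 925 mm from the base axis. Payload 6.4 kg.
Tool frame: the origin (TCP) lies at the very end of the fingers, on their centre line; the grasp point (between the pads) lies 19 mm behind it (manip.grip_point_offset is the distance from the TCP to the grasp point, in mm); z points along the fingers, y is the line along which they close (so a half turn about z gives the same grasp; the last joint's range is limited). The gripper opens to 85 mm and grips with 20 to 120 N. Pads are 22 mm wide; open, the fingers measure 114 mm over their backs; the gripper's body (76 mm by 85 mm) begins 54 mm behind the grasp point. The pads swing forward as they close: fully open they stand 13 mm farther back than shut.
Start: joints at [0.972, 0.245, 1.558, -0, 1.339, -0.174], TCP at [267.889, 592.241, 231.29] pointing down, gripper open.
Joint ranges: [-3.13, 3.13], [-1.02, 2.26], [0.13, 2.54], [-0.95, 4.09], [0.21, 2.88], [-2.74, 2.74]. Speed limits (rad/s): [2.57, 2.57, 3.14, 3.14, 3.14, 3.14].

### API

Orientations are given as a unit quaternion [w, x, y, z].
In Python, from workcell import manip, snapshot gives the robot as it stands.
- The arm moves only by the tool drive_tool, never from a script. Its argument "plan" is a list of rows, each a list of 3 entries, a list of its own where there are three numbers: the shift along the tool's x, y, z in m, then the turn, a rotation vector about the tool's x, y, z in rad, then the closure in counts, from 0 (fully open) to 255 (shut). In form: [[[dx, dy, dz], [rx, ry, rz], hand], ...]. A call has 1 to 10 rows; each row shifts and turns the commanded pose from where the row before left it, along the tool's axes as they then stand; what a row does not reach is not made up. A row lasts 1/12 s, in which the tool goes at most 41.7 mm and 7.16 degrees, less where a joint would pass 70% of its speed; a pose out of reach is approached as far as the arm can. A call is refused whole if a number of a shift passes 0.0417 or a number of a turn 0.125, either way. A call with a gripper value outside its range is refused whole. The fingers move at their own pace and stop on an object; "grip_force" is the grip in N (left out, the last holds). Time passes only in rows, so rows that do not move let the fingers close. It gives the time, the measured TCP pose, the force, the opening and the grip force at its end, in the units of the state.
- manip.read_state(): the state, without advancing time (a new reading comes with each control period).
- snapshot(name): name is "scene" or "side" or "wrist"; returns a dict with "img" (420x560x3 uint8, red, green, blue), "fovy" (degrees; the focal length in pixels is half the picture's height over the tangent of half this angle, whatever the lens; pixels are square), "cx", "cy" (the principal point, pixels), "k1" (the pictures are not rectified: a ray, as slopes to the right and down, at radius r is drawn at 1 + k1 r^2 times it, then the intrinsics apply), "camera_from_world" (4x4, takes a point from world to camera coordinates); the wrist camera has in their place "hand_eye" (4x4, takes a point from camera to tool coordinates, whose origin is the TCP and whose axes are the flange's). Camera axes: x right, y up, looking along -z (the intrinsics and any distortion apply to the point x, -y, -z); pixel columns grow to the right and rows downward; lengths in mm; the calibration is good to about 2 mm. A picture is of the moment at which its call begins: read the wrist's pose just before it. There is no depth.
- manip.finish_job(): hands the job in; it is judged then, once.
The state is a dict: "time_s": time; "q": joint angles; "qd": joint speeds; "joint_efforts": joint torques, N m; "ee_pos": TCP position; "tool_rot": TCP orientation; "wrist_force": force on the tool from outside, world axes, zero at the start; "moment": the same for the moment, N m; "width": opening from 0.0 (shut) to 1.0 (fully open); "grip_force": force on a finger pad.
Only numpy, scipy, OpenCV 4.12 (cv2) and the standard library are available. Lean on these libraries where they do the work, as an engineer would, in place of code of your own. Each camera call takes 0.05 s, during which the arm holds its last target. There are 200 camera calls.

## Working session

There is one attempt and no reset: what is moved stays moved. The work goes in short steps, Python scripts to look and compute and a tool call to move; the robot and the scene stay as the last step left them, time stands still between calls to the robot, and variables do not carry over. Pictures are saved under pics/ and viewed, at most 10 in all, crops included, and the job is handed in when it is done.

Besides the shell and the picture viewer there is one more tool, called as name(argument=value, ...), one argument or row to a line, values as JSON. drive_tool: Moves the arm, as the interface text tells. Its arguments: {"type":"object","properties":{"plan":{"type":"array","items":{"type":"array"}},"grip_force":{"type":"number"}},"required":["plan"]}

```bash
mkdir -p pics; ls
cat > h.py <<'E'
import numpy as np, cv2
from scipy.spatial.transform import Rotation as R
from workcell import manip, snapshot
def snap(n,f):
    st=manip.read_state(); s=snapshot(n); cv2.imwrite(f'pics/{f}.png',s['img'][:,:,::-1])
    if 'hand_eye' in s:
        T=np.eye(4); q=st['tool_rot']; T[:3,:3]=R.from_quat([q[1],q[2],q[3],q[0]]).as_matrix(); T[:3,3]=st['ee_pos']
        s['W']=T@np.array(s['hand_eye'])
    else: s['W']=np.linalg.inv(np.array(s['camera_from_world']))
    np.savez(f'pics/{f}.npz',W=s['W'],fovy=s['fovy'],c=[s['cx'],s['cy']],k1=s['k1'])
    return s
def ray(f,uv):
    d=np.load(f'pics/{f}.npz'); fl=210/np.tan(np.radians(d['fovy'])/2)
    uv=np.atleast_2d(np.float64(uv)); K=np.array([[fl,0,d['c'][0]],[0,fl,d['c'][1]],[0,0,1]])
    p=(uv-d['c'])/fl; u=p.copy()
    for _ in range(20): u=p/(1+d['k1']*(u**2).sum(1,keepdims=True))
    v=np.c_[u[:,0],-u[:,1],-np.ones(len(u))]
    return d['W'][:3,3], v@d['W'][:3,:3].T
def onz(f,uv,z):
    o,v=ray(f,uv); return o+v*((z-o[2])/v[:,2])[:,None]
def proj(f,P):
    d=np.load(f'pics/{f}.npz'); fl=210/np.tan(np.radians(d['fovy'])/2)
    p=(np.atleast_2d(P)-d['W'][:3,3])@d['W'][:3,:3]; u=np.c_[p[:,0],-p[:,1]]/-p[:,2:]
    return d['c']+fl*u*(1+d['k1']*(u**2).sum(1,keepdims=True))
E
python3 - <<'E'
from h import *
for n in ['scene','side','wrist']:
    s=snap(n,n+'0'); print(n,s['fovy'],s['cx'],s['cy'],s['k1'],s['W'].round(3).tolist())
print(manip.read_state())
E
```

```text
pics
scene 56.9263859013326 275.2231991540809 205.39198128278875 0.016607344818952485 [[0.766, 0.404, -0.5, -10.884], [-0.643, 0.462, -0.611, -800.339], [-0.016, 0.79, 0.613, 652.779], [0.0, 0.0, 0.0, 1.0]]
side 46.18416526602476 268.491684324909 208.83629022757015 0.013953418427479287 [[-0.973, 0.147, -0.176, 274.757], [-0.229, -0.597, 0.768, 638.57], [0.007, 0.788, 0.615, 743.414], [0.0, 0.0, 0.0, 1.0]]
wrist 65.52688772191684 283.0166302795477 204.83453383252237 -0.00834239876083588 [[0.413, -0.876, -0.249, 203.524], [0.911, 0.396, 0.116, 620.199], [-0.003, -0.275, 0.962, 373.205], [0.0, 0.0, 0.0, 1.0]]
{'time_s': 0.15, 'q': array([ 9.71892255e-01,  2.45687361e-01,  1.55874878e+00, -2.47852779e-05,
        1.33874356e+00, -1.74083926e-01]), 'qd': array([ 0.00040379, -0.0008042 , -0.00422137, -0.0009597 ,  0.00086733,
        0.00173749]), 'joint_efforts': array([ 3.41417617e-04, -4.29987538e+01, -3.26550364e+01, -5.85779412e-05,
        3.55405748e-03,  2.18565953e-05]), 'ee_pos': array([267.63733658, 591.85330577, 230.40396597]), 'tool_rot': array([-2.87944474e-04,  2.10813556e-01,  9.77525966e-01, -7.39535083e-04]), 'wrist_force': array([ 0.00268158,  0.56728111, -0.46267017]), 'moment': array([0.04073335, 0.02091615, 0.00432167]), 'grip_force': 0.0, 'width': 1.0024937929464368}
```

View pics/scene0.png

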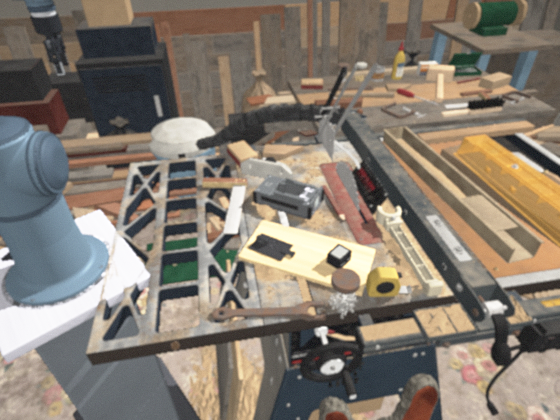

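View pics/side0.png

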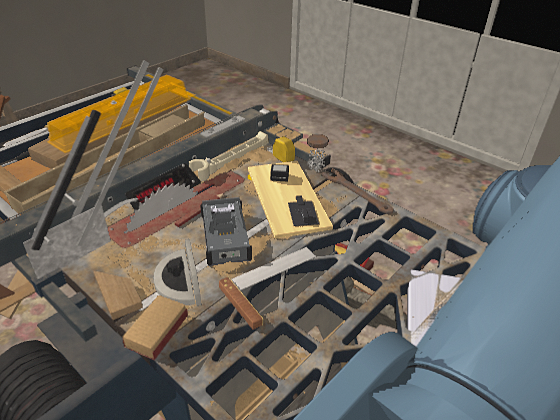

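Scene: the laser is at about (288,195), the board holds the cover (270,245) and pack (339,257), and the jar stands next to the pack at (345,285). In the side view the laser is at (226,232), the pack at (281,172) and the cover at (303,212).

Run:
```python
from h import *
for n,uv,z in [('laser s',(288,193),48),('pack s',(337,252),42),('cover',(270,245),18),('jar',(345,277),92)]: print(n,onz('scene0',uv,z).round(0))
for n,uv,z in [('laser d',(225,222),48),('pack d',(280,168),42),('cover d',(303,212),18)]: print(n,onz('side0',uv,z).round(0))
a=cv2.imread('pics/scene0.png')[150:330,200:420];b=cv2.imread('pics/side0.png')[120:300,150:370]
cv2.imwrite('pics/c0.png',np.vstack([cv2.resize(a,(730,297)[:2],interpolation=3) if 0 else cv2.resize(a,None,fx=1.65,fy=1.65,interpolation=2),cv2.resize(b,None,fx=1.65,fy=1.65,interpolation=2)]))
```

```text
laser s [[ 542. -179.   48.]]
pack s [[ 482. -411.   42.]]
cover [[ 400. -277.   18.]]
jar [[ 404. -499.   92.]]
laser d [[ 557. -161.   48.]]
pack d [[ 486. -412.   42.]]
cover d [[ 400. -275.   18.]]
```

View pics/c0.png

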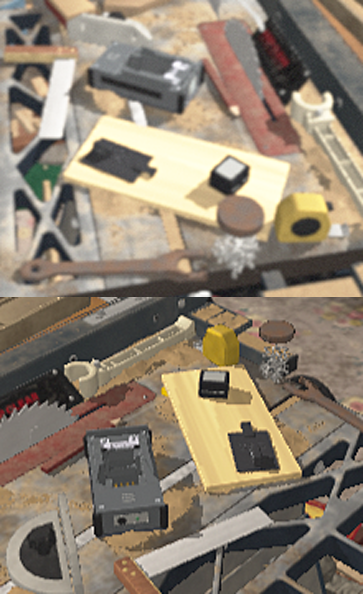

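drive_tool(
  plan=[
    [[-0.038,-0.004,-0.006],[0,0,0.064],0],
    [[-0.038,-0.004,-0.006],[0,0,0.064],0],
    [[-0.038,-0.004,-0.006],[0,0,0.064],0],
    [[-0.038,-0.004,-0.006],[0,0,0.064],0],
    [[-0.038,-0.004,-0.006],[0,0,0.064],0],
    [[-0.038,-0.004,-0.006],[0,0,0.064],0],
    [[-0.038,-0.004,-0.006],[0,0,0.064],0],
    [[-0.038,-0.004,-0.006],[0,0,0.064],0],
    [[-0.038,-0.004,-0.006],[0,0,0.064],0],
  ],
  grip_force=40,
)

```text
time_s: 0.9
ee_pos: [508.6, 350.7, 285.2]
tool_rot: [-0.0, 0.481, 0.877, -0.0]
wrist_force: [1.5, 0.7, 0.2]
width: 1.002
grip_force: 0.0
```

drive_tool(
  plan=[
    [[-0.038,-0.004,-0.004],[0,0,0.064],0],
    [[-0.038,-0.004,-0.004],[0,0,0.064],0],
    [[-0.038,-0.004,-0.004],[0,0,0.064],0],
    [[-0.038,-0.004,-0.004],[0,0,0.064],0],
    [[-0.038,-0.004,-0.004],[0,0,0.064],0],
    [[-0.038,-0.004,-0.004],[0,0,0.064],0],
    [[-0.038,-0.004,-0.004],[0,0,0.064],0],
    [[-0.038,-0.004,-0.004],[0,0,0.064],0],
    [[-0.038,-0.004,-0.004],[0,0,0.064],0],
  ],
)

```text
time_s: 1.65
ee_pos: [577.9, 18.6, 321.1]
tool_rot: [-0.0, 0.71, 0.704, -0.0]
wrist_force: [0.5, 0.5, -0.2]
width: 1.0
grip_force: 0.0
```

drive_tool(
  plan=[
    [[-0.038,-0.004,0],[0,0,0.064],0],
    [[-0.038,-0.004,0],[0,0,0.064],0],
    [[-0.038,-0.004,0],[0,0,0.064],0],
    [[-0.038,-0.004,0],[0,0,0.064],0],
    [[-0.038,-0.004,0],[0,0,0.064],0],
    [[-0.038,-0.004,0],[0,0,0.064],0],
    [[-0.038,-0.004,0],[0,0,0.064],0],
    [[-0.038,-0.004,0],[0,0,0.064],0],
    [[0,0,0],[0,0,0],0],
    [[0,0,0],[0,0,0],0],
  ],
)

```text
time_s: 2.48
ee_pos: [477.7, -266.5, 320.9]
tool_rot: [-0.0, 0.865, 0.501, -0.0]
wrist_force: [-1.2, 0.1, 0.3]
width: 0.997
grip_force: 0.0
```

Run:
```python
from h import *
s=snap('wrist','w1'); print(s['W'].round(3).tolist(), manip.read_state()['q'].round(2), manip.read_state()['ee_pos'].round(1))
cv2.imwrite('pics/w1b.png',cv2.resize(s['img'][:,:,::-1],(800,600),interpolation=2))
```

```text
[[0.867, 0.479, 0.139, 512.095], [-0.499, 0.833, 0.239, -206.62], [-0.001, -0.276, 0.961, 463.843], [0.0, 0.0, 0.0, 1.0]] [-0.71 -0.06  1.72  0.    1.48 -0.19] [ 478.3 -265.4  321. ]
```

View pics/w1b.png

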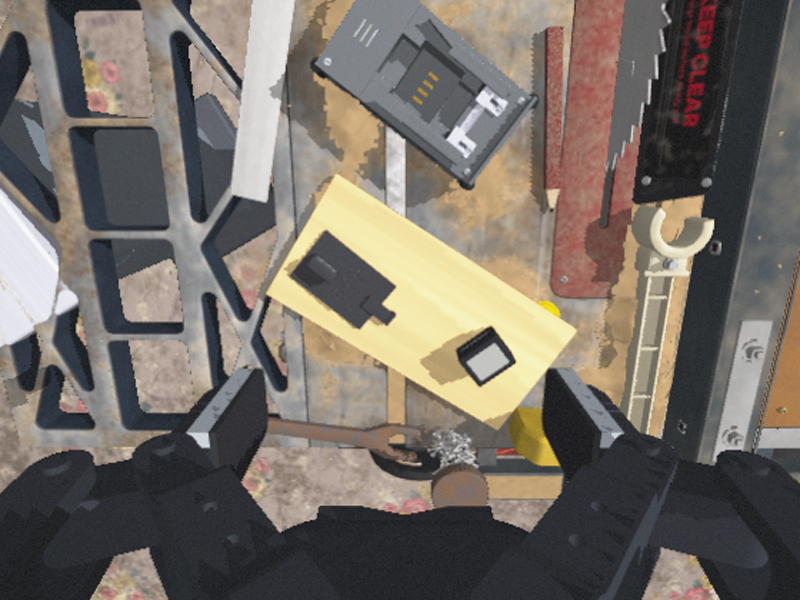

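Wrist view, in 800-px coordinates: the cover is at (345,278) with its tab pointing to (395,315), and the pack is at (486,355). The laser's nose corners are at (467,186) and (536,98), and its rear end is cut off at the top. I'll measure the board items by mask and estimate the laser.

```bash
cat > m.py <<'E'
from h import *
def board(f):
    im=cv2.imread(f'pics/{f}.png'); hsv=cv2.cvtColor(im,cv2.COLOR_BGR2HSV)
    y=cv2.inRange(hsv,(18,50,130),(36,255,255)); y=cv2.morphologyEx(y,cv2.MORPH_OPEN,np.ones((3,3)))
    c=max(cv2.findContours(y,0,2)[0],key=cv2.contourArea); h=cv2.convexHull(c)
    M=np.zeros(y.shape,np.uint8); cv2.fillConvexPoly(M,h,255); M=cv2.erode(M,np.ones((5,5)))
    d=((im.max(2)<75)&(M>0)).astype(np.uint8)*255
    d=cv2.morphologyEx(d,cv2.MORPH_OPEN,np.ones((2,2)))
    return [c for c in sorted(cv2.findContours(d,0,2)[0],key=cv2.contourArea)[::-1] if cv2.contourArea(c)>100],h
E
python3 - <<'E'
from m import *
cs,h=board('w1'); s=1.4286
print('board',cv2.approxPolyDP(h,6,True)[:,0].tolist(), onz('w1',cv2.approxPolyDP(h,6,True)[:,0],12)[:,:2].round(0).tolist())
for c in cs:
    print(cv2.contourArea(c),cv2.minAreaRect(c),cv2.approxPolyDP(cv2.convexHull(c),2,True)[:,0].tolist())
L=np.array([(316,62),(467,186),(536,98)])/s
print('laser',onz('w1',L,53).round(1).tolist())
im=cv2.imread('pics/w1.png')
a=cv2.resize(im[120:290,180:380],None,fx=3.9,fy=3.5,interpolation=2); cv2.imwrite('pics/c1.png',a)
E
```

```text
board [[233, 121], [388, 211], [403, 230], [390, 325], [374, 324], [186, 206]] [[447.0, -184.0], [574.0, -403.0], [581.0, -441.0], [496.0, -580.0], [474.0, -565.0], [324.0, -251.0]]
600.5 ((387.66339111328125, 287.8663330078125), (14.42803955078125, 57.712158203125), 5.710593223571777) [[385, 259], [389, 259], [396, 269], [390, 317], [381, 301]]
381.0 ((339.89202880859375, 250.34402465820312), (30.547595977783203, 32.57145309448242), 55.304847717285156) [[345, 231], [358, 248], [360, 255], [336, 270], [324, 256], [321, 245], [341, 231]]
224.0 ((216.51547241210938, 191.1597900390625), (22.84528923034668, 18.073162078857422), 66.03751373291016) [[219, 178], [229, 198], [217, 201], [207, 190]]
laser [[487.4, -106.0, 53.0], [547.1, -252.9, 53.0], [629.2, -218.7, 53.0]]
```

drive_tool(
  plan=[
    [[0.035,0.015,0],[0,0,0],0],
    [[0.035,0.015,0],[0,0,0],0],
    [[0.035,0.015,0],[0,0,0],0],
    [[0,0,0],[0,0,0],0],
    [[0,0,0],[0,0,0],0],
  ],
)

```text
time_s: 2.95
ee_pos: [571.2, -193.3, 320.7]
tool_rot: [-0.0, 0.863, 0.505, -0.0]
wrist_force: [0.2, -0.2, 0.0]
width: 0.997
grip_force: 0.0
```

Run:
```python
from h import *
s=snap('wrist','w2'); print(manip.read_state()['ee_pos'].round(1))
cv2.imwrite('pics/w2b.png',cv2.resize(s['img'][:,:,::-1],(800,600),interpolation=2))
```

```text
[ 570.4 -194.4  320.8]
```

View pics/w2b.png

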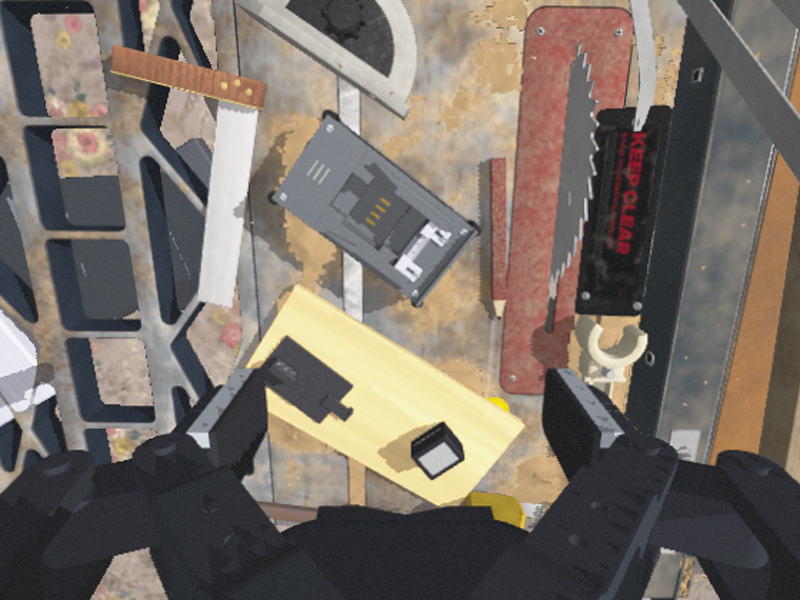

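The laser is fully in view: bumpers at about (330,115), (275,198), (418,300), (478,228), with the white catch-plate end as nose. I'll turn to the pack-grasp yaw and look at the laser from closer, then at the pack at the same yaw.

drive_tool(
  plan=[
    [[0.011,-0.006,0.04],[0,0,0],0],
    [[0.011,-0.006,0.04],[0,0,0],0],
    [[0.011,-0.006,0.04],[0,0,0.11],0],
    [[0,0,0],[0,0,0.11],0],
    [[0,0,0],[0,0,0.11],0],
    [[0,0,0],[0,0,0.11],0],
    [[0,0,0],[0,0,0.11],0],
    [[0,0,0],[0,0,0.11],0],
    [[0,0,0],[0,0,0],0],
    [[0,0,0],[0,0,0],0],
  ],
)

```text
time_s: 3.83
ee_pos: [570.1, -159.1, 202.2]
tool_rot: [0.0, 0.981, 0.196, 0.0]
wrist_force: [0.4, 0.4, 0.5]
width: 1.003
grip_force: 0.0
```

Run:
```python
from h import *
s=snap('wrist','w3'); st=manip.read_state(); print(st['ee_pos'].round(1),st['tool_rot'].round(4),st['q'].round(2))
cv2.imwrite('pics/w3b.png',cv2.resize(s['img'][:,:,::-1][:,140:440],(800,600*800//800) if 0 else None,fx=2,fy=2,interpolation=2)[:600])
im=s['img'][:,:,::-1]; cv2.imwrite('pics/w3b.png',cv2.resize(im[60:280,140:430],None,fx=2.7,fy=2.7,interpolation=2))
```

```text
[ 570.2 -159.   202.1] [0.     0.9806 0.1962 0.    ] [-0.46  0.14  1.74 -0.    1.27  0.71]
```

View pics/w3b.png

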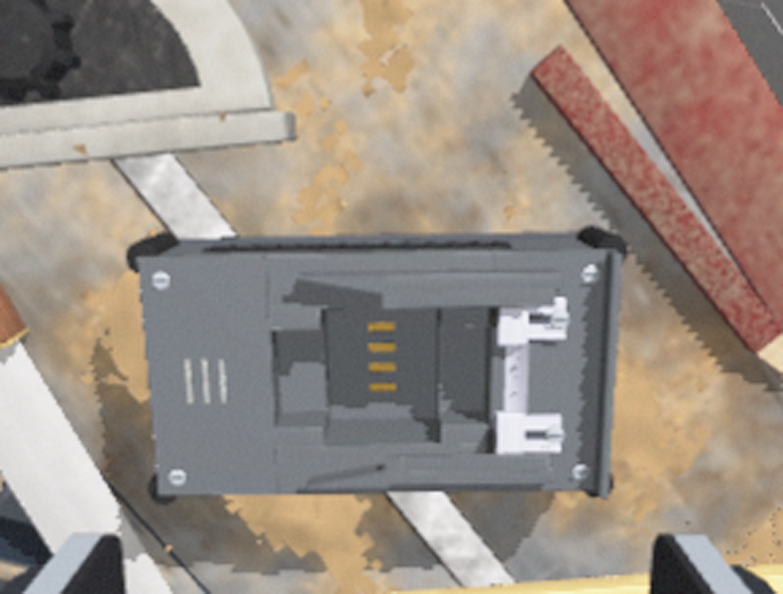

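Close view of the laser (crop px): screws at (161,280), (177,477), (590,272), (581,472), rear notch edge x≈275, bay deck edges y≈308 and 443. Catch plate at x 498–568.

Run:
```python
from h import *
def P(l,z): return onz('w3',np.array(l)/2.7+[140,60],z)[:,:2]
s=P([(161,280),(177,477),(581,472),(590,272)],44); print('screws@44',s.round(1).tolist())
print('lens',[np.linalg.norm(s[i]-s[(i+1)%4]).round(1) for i in range(4)])
top=P([(140,256),(155,495),(603,495),(617,253)],44);print('box corners@44',top.round(1).tolist(),[np.linalg.norm(top[i]-top[(i+1)%4]).round(1) for i in range(4)])
az=lambda v:np.degrees(np.arctan2(v[1],v[0]))
print(az(s[2]-s[1]),az(s[3]-s[0]),az(s[0]-s[1]),az(s[3]-s[2]),az(top[2]-top[1]),az(top[3]-top[0]))
x=(s[2]-s[1]+s[3]-s[0]);x/=np.linalg.norm(x);y=np.array([-x[1],x[0]]);c=s.mean(0)
f=lambda p:np.c_[(p-c)@x,(p-c)@y].round(1).tolist()
print('centre',c,'az',az(x)); print('screws',f(s),'box',f(top))
print('notch rear',f(P([(275,332),(275,425),(275,378)],44)),'bay y',f(P([(330,308),(330,443),(436,308),(436,441)],44)))
print('notch at gaps', f(P([(327,375),(440,375)],26)), f(P([(327,375),(440,375)],44)))
print('seal/catch',f(P([(498,325),(498,432),(568,325),(565,432)],49)))
print('camera',s.shape,np.load('pics/w3.npz')['W'][:3,3].round(0))
```

```text
screws@44 [[561.1, -79.6], [494.5, -108.1], [553.1, -243.8], [620.2, -214.4]]
lens [np.float64(72.4), np.float64(147.8), np.float64(73.2), np.float64(147.2)]
box corners@44 [[566.1, -70.3], [484.7, -102.9], [548.1, -255.3], [629.5, -220.0]] [np.float64(87.8), np.float64(165.0), np.float64(88.8), np.float64(162.5)]
-66.64952512156479 -66.3323895324856 23.187696919849397 23.692579718580173 -67.40874595655615 -67.04409188103494
centre [ 557.21050284 -161.46541613] az -66.49130183851169
screws [[-73.5, 36.2], [-73.9, -36.2], [73.9, -36.6], [73.6, 36.6]] box [[-80.0, 44.5], [-82.6, -43.2], [82.4, -45.8], [82.5, 43.0]]
notch rear [[-35.3, 17.4], [-37.0, -16.8], [-36.1, 0.7]] bay y [[-15.8, 25.5], [-17.5, -23.9], [20.9, 25.0], [20.9, -23.8]]
notch at gaps [[-19.0, -3.3], [23.3, -3.9]] [[-17.7, 1.5], [22.3, 0.9]]
seal/catch [[41.8, 19.7], [42.6, -19.0], [65.8, 19.3], [66.3, -19.4]]
camera (4, 2) [ 634. -133.  345.]
```

Screw spacing is square (147.5 × 73) and the notch falls at x = -36.1, as specified. Laser origin ≈ (557.2,-161.4), az -66.5°. Now the pack, at the same yaw.

drive_tool(
  plan=[
    [[-0.023,0.0285,0],[0,0,0],0],
    [[-0.023,0.0285,0],[0,0,0],0],
    [[-0.023,0.0285,0],[0,0,0],0],
    [[-0.023,0.0285,0],[0,0,0],0],
    [[-0.023,0.0285,0],[0,0,0],0],
    [[-0.023,0.0285,0],[0,0,0],0],
    [[-0.023,0.0285,0],[0,0,0],0],
    [[0,0,0],[0,0,0],0],
    [[0,0,0],[0,0,0],0],
  ],
)

```text
time_s: 4.63
ee_pos: [497.2, -406.4, 201.9]
tool_rot: [-0.0, 0.981, 0.194, 0.0]
wrist_force: [-0.5, 0.4, 0.7]
width: 1.0
grip_force: 0.0
```

Run:
```python
from h import *
s=snap('wrist','w4'); st=manip.read_state(); print(st['ee_pos'].round(1),st['tool_rot'].round(4),st['q'].round(2))
im=s['img'][:,:,::-1]; cv2.imwrite('pics/w4b.png',cv2.resize(im[60:360,60:460],None,fx=2,fy=2,interpolation=2))
```

```text
[ 497.7 -405.   201.8] [-3.000e-04  9.808e-01  1.951e-01  0.000e+00] [-0.86  0.25  1.6   0.    1.29  0.32]
```

View pics/w4b.png

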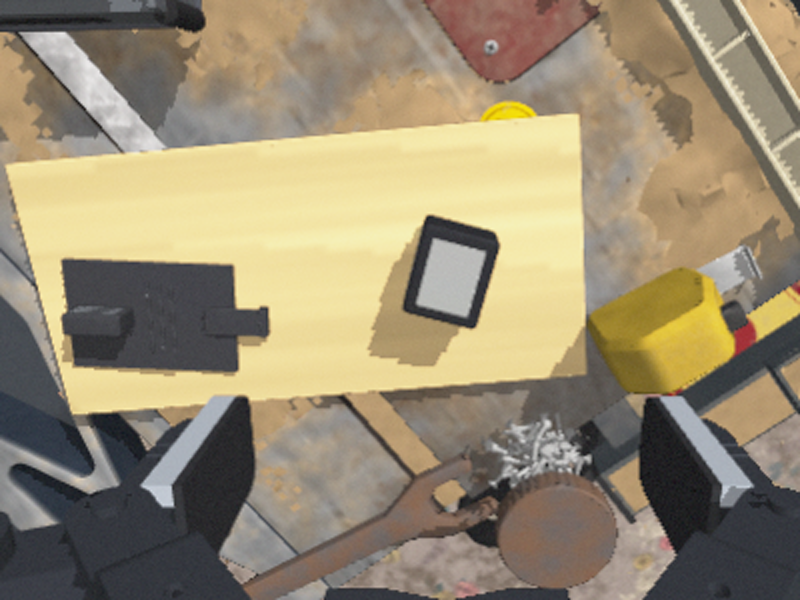

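Pack (crop px) top face corners ≈ (423,232), (497,250), (475,327), (404,310). Cover plate corners (62,259), (233,265), (239,371), (75,363), tab end (268,321), rib top about (64..133, 308). Jar at (555,530), tape at (660,325).

Run:
```python
from h import *
def P(l,z): return onz('w4',np.array(l)/2+[60,60],z)[:,:2]
az=lambda v:np.degrees(np.arctan2(v[1],v[0]))
im=cv2.imread('pics/w4.png'); g=cv2.cvtColor(im,6)
def edges(p,z,n):
    p=P(p,z); d=[p[(i+1)%4]-p[i] for i in range(4)]
    print(n,p.round(1).tolist(),'c',p.mean(0).round(1),'len',[np.linalg.norm(v).round(1) for v in d],'az',[az(v).round(1) for v in d])
edges([(423,232),(497,250),(475,327),(404,310)],42,'pack top')
# label (light) region
m=np.zeros(g.shape,np.uint8); r=im[165:230,255:315]; lab=(r.min(2)>150)&(cv2.cvtColor(r,40)[:,:,1]<40)
m[165:230,255:315]=lab*255
c=max(cv2.findContours(m,0,2)[0],key=cv2.contourArea); q=onz('w4',c[:,0],42)[:,:2]
rc=cv2.minAreaRect(q.astype(np.float32)); print('label',rc, P([(0,0)],42).shape)
# dark pack silhouette
m[:]=0; r=im[155:235,250:320]; m[155:235,250:320]=((r.max(2)<80)*255); m|=cv2.drawContours(np.zeros_like(m),[c],-1,255,-1)
c2=max(cv2.findContours(cv2.morphologyEx(m,3,np.ones((3,3))),0,2)[0],key=cv2.contourArea); print('sil px crop',((cv2.approxPolyDP(c2,1.5,True)[:,0]-60)*2).tolist())
edges([(62,259),(233,265),(239,371),(75,363)],16,'cover')
print('tab',P([(268,307),(268,335)],16).round(1).tolist())
print('rib top',P([(64,309),(133,308),(128,322),(66,320)],33).round(1).tolist())
```

```text
pack top [[502.7, -392.9], [508.0, -428.6], [468.5, -434.1], [463.4, -398.6]] c [ 485.6 -413.5] len [np.float64(36.1), np.float64(39.9), np.float64(35.8), np.float64(39.8)] az [np.float64(-81.5), np.float64(-172.1), np.float64(98.2), np.float64(8.4)]
label ((487.2106628417969, -413.12890625), (33.47812271118164, 25.51259994506836), 7.661454677581787) (1, 2)
sil px crop [[428, 216], [404, 308], [472, 326], [496, 252], [494, 236], [486, 230]]
cover [[413.3, -226.0], [444.0, -309.2], [388.3, -329.8], [358.7, -245.8]] c [ 401.1 -277.7] len [np.float64(88.7), np.float64(59.4), np.float64(89.0), np.float64(58.1)] az [np.float64(-69.7), np.float64(-159.7), np.float64(109.4), np.float64(20.0)]
tab [[429.1, -333.1], [414.1, -338.0]]
rib top [[395.8, -240.8], [409.6, -272.9], [401.4, -272.5], [390.4, -243.1]]
```

drive_tool(
  plan=[
    [[-0.0128,0.0036,0.03],[0,0,0.086],76],
    [[0,0,0.035],[0,0,0.086],76],
    [[0,0,0.035],[0,0,0.085],76],
    [[0,0,0.03],[0,0,0],76],
    [[0,0,0],[0,0,0],76],
    [[0,0,0],[0,0,0],76],
  ],
)

```text
time_s: 5.18
ee_pos: [487.4, -410.7, 70.6]
tool_rot: [-0.002, 0.998, 0.069, -0.001]
wrist_force: [0.2, 0.5, 0.4]
width: 0.704
grip_force: 0.0
```

Run:
```python
from h import *
st=manip.read_state(); q=st['tool_rot']; print(st['ee_pos'].round(1),np.degrees(2*np.arctan2(q[2],q[1])),st['width'],st['wrist_force'])
s=snapshot('wrist'); He=np.array(s['hand_eye']); fl=210/np.tan(np.radians(s['fovy'])/2); print(He.round(3).tolist())
for z in (-19,0):
  for y in (-42.5,0,42.5):
    p=np.linalg.inv(He)@[0,y,z,1]; print(y,z,(s['cx']+fl*p[0]/-p[2]).round(1),(s['cy']+fl*p[1]/p[2]).round(1))
cv2.imwrite('pics/w5.png',s['img'][:,:,::-1])
# finger edges along a row of w4 (fully open)
g=cv2.cvtColor(cv2.imread('pics/w4.png'),6).astype(int)
cv2.imwrite('pics/w5b.png',np.hstack([cv2.imread('pics/w4.png')[240:],cv2.imread('pics/w5.png')[240:]])[:, :1120][:, ::1] if 0 else np.vstack([cv2.imread('pics/w4.png')[240:,80:480],cv2.imread('pics/w5.png')[200:,80:480]]))
```

```text
[ 487.4 -410.7   70.6] 7.923491017531753 0.7037240876225598 [0.19987461 0.50115592 0.43532189]
[[-0.001, 0.961, 0.277, 69.385], [1.0, 0.001, -0.0, 0.564], [-0.001, 0.277, -0.961, -142.894], [0.0, 0.0, 0.0, 1.0]]
-42.5 -19 181.3 281.4
0 -19 281.6 281.3
42.5 -19 381.9 281.2
-42.5 0 193.1 261.5
0 0 281.8 261.4
42.5 0 370.4 261.3
```

View pics/w5b.png

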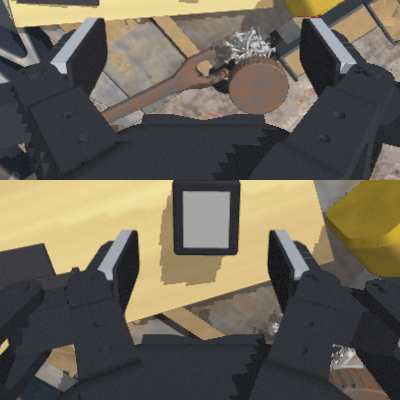

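Fingers (bottom strip) straddle the pack with label centre about 3 px right of the finger midline, so a 1.7 mm correction along tool y. Clear of tape and jar. Grasp.

drive_tool(
  plan=[
    [[-0.0005,0.0017,0.015],[0,0,0],76],
    [[0,0,0.015],[0,0,0],76],
    [[0,0,0.0145],[0,0,0],76],
    [[0,0,0],[0,0,0],76],
    [[0,0,0],[0,0,0],255],
    [[0,0,0],[0,0,0],255],
    [[0,0,0],[0,0,0],255],
    [[0,0,0],[0,0,0],255],
    [[0,0,0],[0,0,0],255],
  ],
  grip_force=40,
)

```text
time_s: 5.98
ee_pos: [487.5, -414.9, 27.9]
tool_rot: [0.0, 0.998, 0.068, 0.0]
wrist_force: [-0.2, 0.4, -1.1]
width: 0.434
grip_force: 41.9
```

drive_tool(
  plan=[
    [[0,0,0],[0,0,0],255],
    [[0,0,0],[0,0,0],255],
  ],
)

```text
time_s: 6.15
ee_pos: [487.4, -414.7, 27.6]
tool_rot: [0.0, 0.998, 0.068, 0.0]
wrist_force: [0.4, 0.7, -1.6]
width: 0.432
grip_force: 42.0
```

drive_tool(
  plan=[
    [[0,0,-0.02],[0,0,0],255],
    [[0,0,-0.035],[0,0,0],255],
    [[0,0,-0.03],[0,0,0],255],
    [[0.015,-0.0341,0],[0,0,0],255],
    [[0.015,-0.0341,0],[0,0,0],255],
    [[0.015,-0.0341,0],[0,0,0],255],
    [[0.015,-0.0341,0],[0,0,0],255],
    [[0.015,-0.0341,0],[0,0,0],255],
    [[0.015,-0.0341,0],[0,0,0],255],
    [[0.0147,-0.0341,0],[0,0,0],255],
  ],
)

```text
time_s: 6.98
ee_pos: [559.0, -162.3, 112.7]
tool_rot: [0.0, 0.998, 0.068, 0.0]
wrist_force: [0.4, -0.0, -0.7]
width: 0.433
grip_force: 41.9
```

drive_tool(
  plan=[
    [[0,0,0],[0,0,-0.091],255],
    [[0,0,0],[0,0,-0.091],255],
    [[0,0,0],[0,0,-0.092],255],
    [[0,0,0],[0,0,0],255],
    [[0,0,0],[0,0,0],255],
    [[0,0,0],[0,0,0],255],
  ],
)

```text
time_s: 7.48
ee_pos: [558.7, -164.2, 112.5]
tool_rot: [-0.0, 0.979, 0.202, -0.0]
wrist_force: [-0.2, 0.5, -0.6]
width: 0.435
grip_force: 41.9
```

Run:
```python
from h import *
st=manip.read_state(); q=st['tool_rot']; print(st['ee_pos'].round(1),np.degrees(2*np.arctan2(q[2],q[1])),q.round(4),st['width'],st['grip_force'],st['wrist_force'])
s=snap('wrist','w6'); im=s['img'][:,:,::-1]
cv2.imwrite('pics/w6b.png',cv2.resize(im[40:340,80:480],None,fx=2,fy=2,interpolation=2))
```

```text
[ 558.7 -164.2  112.5] 23.354286183944254 [-0.      0.9793  0.2024 -0.    ] 0.4351749779896055 41.9347482919693 [-0.19464045  0.4965008  -0.56873439]
```

View pics/w6b.png

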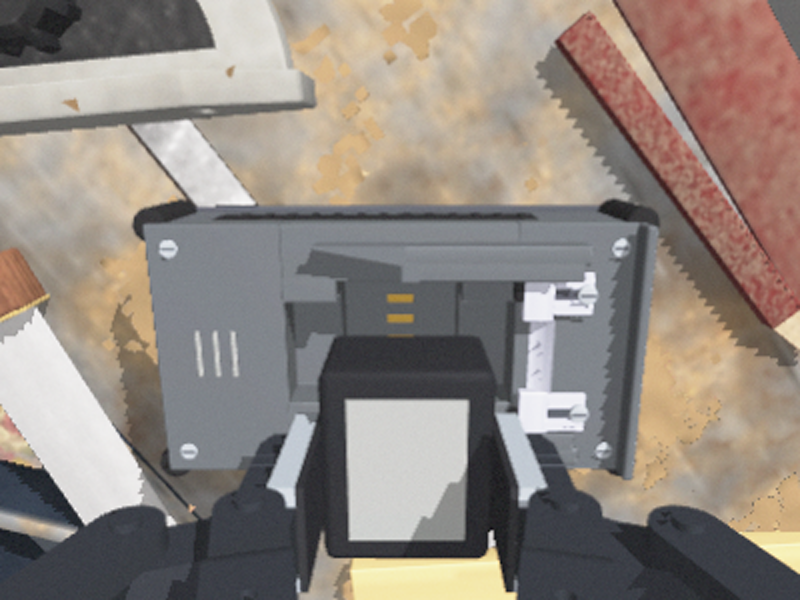

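The pack hangs between the fingers, label corners (345,400), (469,400), (467,541), (346,543). Laser screws are at (168,249), (189,452), (603,451), (622,247). I'll compare the pack with the bay in this same image.

Run:
```python
from h import *
def P(l,z): return onz('w6',np.array(l)/2+[80,40],z)[:,:2]
T=np.array([558.7,-164.2]); a=np.radians(23.35); tx=np.array([np.cos(a),np.sin(a)]);ty=np.array([tx[1],-tx[0]])
f=lambda p:np.c_[(p-T)@tx,(p-T)@ty].round(1).tolist()
l=P([(345,400),(469,400),(467,541),(346,543)],112.5+14.4); print('label tool',f(l),f(l.mean(0)[None]))
s=P([(168,249),(189,452),(602.5,451),(622,247)],44); c=s.mean(0)
x=(s[2]-s[1]+s[3]-s[0]);x/=np.linalg.norm(x);y=np.array([-x[1],x[0]])
print('laser',c.round(1),np.degrees(np.arctan2(x[1],x[0])),np.c_[(s-c)@x,(s-c)@y].round(1).tolist(),'bay in tool',f((c+3*x)[None]))
n=P([(287,304)],44);print('notch/bay edges in laser',np.c_[(P([(287,304),(286,402),(345,282)],44)-c)@x,(P([(287,304),(286,402),(345,282)],44)-c)@y].round(1).tolist())
```

```text
label tool [[16.8, -12.5], [16.8, 13.7], [-17.5, 14.2], [-18.0, -13.2]] [[-0.5, 0.5]]
laser [ 557.1 -161.3] -66.48387748244366 [[-73.8, 36.4], [-73.9, -36.4], [73.6, -36.5], [74.1, 36.5]] bay in tool [[-0.4, -0.3]]
notch/bay edges in laser [[-36.0, 17.8], [-38.2, -17.3], [-16.4, 25.2]]
```

drive_tool(
  plan=[
    [[0.0002,-0.001,0.02],[0,0,0],255],
    [[0,0,0.02],[0,0,0],255],
    [[0,0,0.01],[0,0,0],255],
    [[0,0,0],[0,0,0],255],
    [[0,0,0],[0,0,0],255],
    [[0,0,0.003],[0,0,0],255],
    [[0,0,0.003],[0,0,0],255],
    [[0,0,0.003],[0,0,0],255],
    [[0,0,0],[0,0,0],255],
  ],
)

```text
time_s: 8.28
ee_pos: [558.5, -163.0, 53.3]
tool_rot: [-0.0, 0.979, 0.203, -0.0]
wrist_force: [-0.0, 0.3, -2.2]
width: 0.433
grip_force: 41.9
```

drive_tool(
  plan=[
    [[0,0,0.004],[0,0,0],255],
    [[0,0,0.004],[0,0,0],255],
    [[0,0,0.004],[0,0,0],255],
    [[0,0,0.004],[0,0,0],255],
    [[0,0,0.003],[0,0,0],255],
    [[0,0,0],[0,0,0],255],
    [[0,0,0],[0,0,0],255],
  ],
)

```text
time_s: 8.87
ee_pos: [558.4, -163.0, 34.2]
tool_rot: [-0.0, 0.979, 0.203, -0.0]
wrist_force: [0.9, -0.7, -1.9]
width: 0.434
grip_force: 41.9
```

drive_tool(
  plan=[
    [[0,0,0.0015],[0,0,0],255],
    [[0,0,0.0015],[0,0,0],255],
    [[0,0,0.0015],[0,0,0],255],
    [[0,0,0.001],[0,0,0],255],
    [[0,0,0],[0,0,0],255],
  ],
)

```text
time_s: 9.28
ee_pos: [558.4, -162.9, 28.7]
tool_rot: [-0.0, 0.979, 0.203, -0.0]
wrist_force: [0.5, -0.9, -1.5]
width: 0.43
grip_force: 41.9
```

drive_tool(
  plan=[
    [[0,0,0.0005],[0,0,0],255],
    [[0,0,0.0005],[0,0,0],255],
    [[0,0,0],[0,0,0],255],
  ],
)

```text
time_s: 9.53
ee_pos: [558.6, -163.0, 27.9]
tool_rot: [-0.0, 0.979, 0.203, -0.0]
wrist_force: [-0.7, 1.1, -0.4]
width: 0.434
grip_force: 41.9
```

drive_tool(
  plan=[
    [[0,0,0.0005],[0,0,0],255],
    [[0,0,0.0005],[0,0,0],255],
    [[0,0,0],[0,0,0],255],
  ],
)

```text
time_s: 9.78
ee_pos: [558.8, -163.1, 27.6]
tool_rot: [0.0, 0.979, 0.203, 0.0]
wrist_force: [-1.9, 0.7, 3.9]
width: 0.431
grip_force: 42.5
```

drive_tool(
  plan=[
    [[0,0,0],[0,0,0],122],
    [[0,0,0],[0,0,0],122],
    [[0,0,0],[0,0,0],122],
    [[0,0,0],[0,0,0],122],
    [[0,0,-0.01],[0,0,0],122],
    [[0,0,-0.03],[0,0,0],122],
    [[0,0,-0.035],[0,0,0],122],
    [[0,0,-0.02],[0,0,0],122],
    [[0,0,0],[0,0,0],122],
    [[0,0,0],[0,0,0],122],
  ],
)

```text
time_s: 10.62
ee_pos: [559.7, -163.6, 124.3]
tool_rot: [0.001, 0.979, 0.203, 0.002]
wrist_force: [0.3, -0.3, -0.3]
width: 0.525
grip_force: 0.0
```

Run:
```python
from h import *
s=snap('wrist','w7'); im=s['img'][:,:,::-1]
st=manip.read_state();print(st['ee_pos'].round(1),st['width'])
# laser still there? label on pack
L=np.array([557.2,-161.4]); x=np.array([.3987,-.9171]);y=np.array([.9171,.3987])
P=lambda a,b,z:np.r_[L+a*x+b*y,z]
print('pred label px',proj('w7',[P(3+i*12.75,j*16.75,42) for i,j in((-1,1),(1,1),(1,-1),(-1,-1))]).round(1).tolist())
u,v=proj('w7',[P(3,0,42)])[0].astype(int)
r=im[v-45:v+45,u-50:u+50]; m=((r.min(2)>150)&(cv2.cvtColor(r,40)[:,:,1]<40)).astype(np.uint8)
for c in sorted(cv2.findContours(m,0,2)[0],key=cv2.contourArea)[::-1][:3]:
    print(cv2.contourArea(c),(cv2.boxPoints(cv2.minAreaRect(c))+[u-50,v-45]).round(1).tolist())
    q=onz('w7',c[:,0]+[u-50,v-45],42)[:,:2]-L; print(cv2.minAreaRect(np.c_[q@x,q@y].astype(np.float32)))
```

```text
[ 558.6 -163.   122.4] 0.5232470725268867
pred label px [[264.1, 190.3], [300.0, 190.3], [299.4, 234.5], [264.8, 234.6]]
1453.5 [[264.0, 189.0], [300.0, 189.0], [300.0, 233.0], [264.0, 233.0]]
((2.7799911499023438, 0.9405517578125), (33.28352737426758, 25.7711238861084), 89.18460845947266)
```

drive_tool(
  plan=[
    [[-0.0377,0.0037,0],[0,0,0],122],
    [[-0.0377,0.0037,0],[0,0,0],122],
    [[-0.0377,0.0037,0],[0,0,0],122],
    [[-0.0377,0.0037,0],[0,0,0],122],
    [[-0.0377,0.0037,0],[0,0,-0.116],122],
    [[0,0,0],[0,0,-0.1163],122],
    [[0,0,0],[0,0,-0.1163],122],
    [[0,0,0],[0,0,-0.1163],122],
    [[0,0,0],[0,0,-0.1163],122],
    [[0,0,0],[0,0,-0.1163],122],
  ],
)

```text
time_s: 11.5
ee_pos: [393.9, -253.3, 120.3]
tool_rot: [-0.002, 0.851, 0.525, -0.0]
wrist_force: [0.1, 0.7, 0.3]
width: 0.52
grip_force: 0.0
```

drive_tool(
  plan=[
    [[0,0,0],[0,0,-0.1163],122],
    [[0,0,0],[0,0,-0.1163],122],
    [[0,0,0],[0,0,-0.1163],122],
    [[0,0,0],[0,0,-0.1163],122],
    [[0,0,0],[0,0,-0.1163],122],
    [[0,0,0],[0,0,-0.1163],122],
    [[0,0,0],[0,0,-0.1163],122],
    [[0,0,0],[0,0,0],122],
    [[0,0,0],[0,0,0],122],
    [[0,0,0],[0,0,0],122],
  ],
)

```text
time_s: 12.33
ee_pos: [394.5, -253.7, 121.2]
tool_rot: [-0.001, 0.577, 0.817, 0.0]
wrist_force: [-0.1, 0.6, 0.0]
width: 0.523
grip_force: 0.0
```

Run:
```python
from m import *
s=snap('wrist','w8'); st=manip.read_state();q=st['tool_rot'];print(st['ee_pos'].round(1),np.degrees(2*np.arctan2(q[2],q[1])),st['q'].round(2))
g=np.array([393.1,-255.6]);x=np.array([.342,-.940]);y=np.array([.940,.342])
Q=lambda a,b,z:np.r_[g+a*x+b*y,z]
print('pred rib px',proj('w8',[Q(15*i,6*j,33) for i,j in((-1,1),(1,1),(1,-1),(-1,-1))]).round(0).tolist(),'plate',proj('w8',[Q(a,b,16) for a,b in((-21,30),(68,30),(68,-30),(-21,-30))]).round(0).tolist())
im=s['img'][:,:,::-1]; cv2.imwrite('pics/w8b.png',cv2.resize(im[60:,80:480],None,fx=1.66,fy=1.66,interpolation=2))
```

```text
[ 394.7 -253.9  121.4] 109.60180574398419 [-0.81 -0.05  2.09 -0.    1.1  -1.16]
pred rib px [[290.0, 191.0], [290.0, 230.0], [274.0, 230.0], [273.0, 191.0]] plate [[320.0, 178.0], [318.0, 281.0], [247.0, 282.0], [243.0, 179.0]]
```

Run:
```python
from m import *
im=cv2.imread('pics/w8.png'); hsv=cv2.cvtColor(im,40)
Y=((hsv[:,:,0]>15)&(hsv[:,:,0]<38)&(hsv[:,:,1]>50)&(hsv[:,:,2]>60)).astype(np.uint8)
for r in range(160,262,8): print(r,''.join('Y' if a else '.' for a in Y[r,230:336]))
g=cv2.cvtColor(im,6); print('gray cols along row'); 
for r in (196,206,216,226): print(r,g[r,250:320:1].tolist())
print('col', g[170:240,281].tolist())
```

```text
160 .......YYYYYYYYYYYYYYYYYYYYYYYYYYYYYYYYYYYYYYYYYYYYYYYYYYYYYYYYYYYYYYYYYYYYYYYYYYYYYYYYYYYYYYYYYYYYYYYYYYY
168 YYYYYYYYYYYYYYYYYYYYYYYYYYYYYYYYYYYYYYYYYYYYYYYYYYYYYYYYYYYYYYYYYYYYYYYYYYYYYYYYYYYYYYYYYYYYYYYYYYYYYYYYYY
176 YYYYYYYYYYYYYYYYYYYYYYYYYYYYYYYYYYYYYYYYYYYYYYYYYYYYYYYYYYYYYYYYYYYYYYYYYYYYYYYYYYYYYYYYYYYYYYYYYYYYYYYYYY
184 YYYYYYYYYYYYY............................................................................YYYYYYYYYYYYYYYYY
192 YYYYYYYYYYYYYY...........................................................................YYYYYYYYYYYYYYYYY
200 YYYYYYYYYYYYYY...........................................................................YYYYYYYYYYYYYYYYY
208 YYYYYYYYYYYYYY...........................................................................YYYYYYYYYYYYYYYYY
216 YYYYYYYYYYYYYYY..........................................................................YYYYYYYYYYYYYYYYY
224 YYYYYYYYYYYYYYY.........................................................................YYYYYYYYYYYYYYYYYY
232 YYYYYYYYYYYYYYY.........................................................................YYYYYYYYY
[... 1101 characters left out ...]
3, 74, 77, 81, 78, 77, 78, 78, 76, 76, 76, 77, 77, 74, 73, 77, 79, 78, 72, 76, 77, 76, 75, 77, 75, 77, 78, 75, 101, 201]
226 [74, 72, 76, 75, 77, 74, 75, 75, 73, 74, 73, 74, 74, 77, 77, 76, 76, 73, 73, 74, 78, 72, 77, 67, 57, 61, 73, 76, 74, 74, 72, 77, 75, 76, 75, 78, 79, 80, 78, 75, 72, 73, 72, 75, 78, 76, 77, 77, 77, 75, 78, 74, 77, 76, 78, 78, 76, 77, 75, 73, 76, 77, 78, 80, 74, 76, 76, 75, 130, 208]
col [234, 233, 234, 207, 176, 176, 135, 80, 72, 77, 76, 64, 55, 60, 55, 48, 45, 43, 43, 45, 52, 62, 70, 73, 75, 74, 76, 75, 75, 75, 71, 75, 79, 76, 73, 72, 74, 76, 74, 76, 77, 74, 76, 73, 75, 77, 75, 72, 74, 76, 74, 77, 75, 79, 76, 75, 77, 77, 77, 75, 73, 75, 79, 76, 76, 74, 75, 75, 112, 96]
```

Run:
```python
from m import *
for k in range(2):
    f=f'w9{k}'; st=manip.read_state(); s=snap('wrist',f); q=st['tool_rot'];print(st['ee_pos'].round(2),q.round(4),st['qd'].round(3).tolist(),s['W'][:3,3].round(2))
im=cv2.imread('pics/w91.png'); hsv=cv2.cvtColor(im,40)
Y=((hsv[:,:,0]>15)&(hsv[:,:,0]<38)&(hsv[:,:,1]>50)&(hsv[:,:,2]>60))
E=[]
for r in (190,200,210,220,230,240):
    b=np.where(~Y[r,240:325])[0]+240; E.append((b[0]-.5,r)); E.append((b[-1]+.5,r))
P=onz('w91',E,16); Ri=R.from_quat(np.roll(st['tool_rot'],-1)); t=Ri.inv().apply(P-st['ee_pos'])
print(E); print(t.round(1).tolist()); m=P.reshape(-1,2,3).mean(1); print(m.round(1).tolist())
for c in (255,265,300,310): 
    b=np.where(~Y[165:200,c])[0]+165; print(c,b[0],Ri.inv().apply(onz('w91',[(c,b[0]-.5)],16)-st['ee_pos']).round(1))
```

```text
[ 394.65 -253.86  121.44] [-6.000e-04  5.764e-01  8.172e-01  1.000e-04] [-0.003, -0.005, -0.003, -0.003, -0.001, -0.011] [ 370.84 -188.73  264.42]
[ 394.75 -253.95  121.6 ] [-4.000e-04  5.763e-01  8.173e-01  1.000e-04] [0.0, -0.002, -0.004, -0.001, -0.001, -0.007] [ 370.87 -188.8   264.55]
[(np.float64(242.5), 190), (np.float64(318.5), 190), (np.float64(243.5), 200), (np.float64(318.5), 200), (np.float64(243.5), 210), (np.float64(317.5), 210), (np.float64(244.5), 220), (np.float64(317.5), 220), (np.float64(244.5), 230), (np.float64(317.5), 230), (np.float64(245.5), 240), (np.float64(317.5), 240)]
[[10.2, -32.7, 105.6], [10.2, 26.7, 105.6], [2.1, -32.2, 105.6], [2.1, 27.0, 105.6], [-6.1, -32.5, 105.6], [-6.1, 26.4, 105.6], [-14.5, -32.0, 105.6], [-14.5, 26.7, 105.6], [-23.1, -32.2, 105.6], [-23.1, 26.9, 105.6], [-31.8, -31.7, 105.6], [-31.8, 27.2, 105.6]]
[[388.4, -245.3, 16.0], [391.5, -252.8, 16.0], [393.9, -260.7, 16.0], [397.1, -268.4, 16.0], [399.9, -276.5, 16.0], [403.2, -284.6, 16.0]]
255 177 [[ 20.9 -22.7 105.6]]
265 177 [[ 20.9 -14.9 105.6]]
300 177 [[ 20.9  12.1 105.6]]
310 176 [[ 21.7  19.8 105.6]]
```

Run:
```python
from m import *
st=manip.read_state(); q=st['tool_rot']; M=R.from_quat(np.roll(q,-1)).as_matrix(); print(q, st['ee_pos'])
print(M.round(4).tolist()); s=snapshot('wrist'); He=np.array(s['hand_eye']); print(He[:3,3], (M@He[:3,3]+st['ee_pos']))
print([manip.read_state()['ee_pos'].round(2).tolist() for _ in range(3)])
print(R.from_quat([q[1],q[2],q[3],q[0]]).as_matrix().round(4).tolist())
```

```text
[-2.81381072e-04  5.76110387e-01  8.17371850e-01  3.91573875e-05] [ 394.8393058  -254.02456441  121.76022544]
[[-0.3362, 0.9418, -0.0004], [0.9418, 0.3362, 0.0004], [0.0005, -0.0003, -1.0]]
[  69.50641588   -0.6637064  -142.8933945 ] [ 370.90590948 -188.84253085  264.68887752]
[[394.93, -254.1, 121.9], [394.93, -254.1, 121.9], [394.93, -254.1, 121.9]]
[[-0.3362, 0.9418, -0.0004], [0.9418, 0.3362, 0.0004], [0.0005, -0.0003, -1.0]]
```

Run:
```python
from m import *
for k in range(3):
    s=snapshot('wrist'); print(np.array(s['hand_eye']).round(4)[:3].tolist(), manip.read_state()['q'].round(4)[5])
```

```text
[[-0.0007, 0.9612, 0.276, 69.5065], [1.0, 0.0003, 0.0013, -0.6638], [0.0012, 0.276, -0.9612, -142.8934]] -1.1572
[[-0.0007, 0.9612, 0.276, 69.5066], [1.0, 0.0003, 0.0013, -0.6639], [0.0012, 0.276, -0.9612, -142.8933]] -1.1574
[[-0.0007, 0.9612, 0.276, 69.5067], [1.0, 0.0003, 0.0013, -0.6639], [0.0012, 0.276, -0.9612, -142.8933]] -1.1574
```

drive_tool(
  plan=[
    [[0,-0.0019,0.035],[0,0,-0.01],135],
    [[0,0,0.035],[0,0,0],135],
    [[0,0,0.02],[0,0,0],135],
    [[0,0,0.005],[0,0,0],135],
    [[0,0,0],[0,0,0],135],
    [[0,0,0],[0,0,0],135],
    [[0,0,0],[0,0,0],135],
    [[0,0,0],[0,0,0],135],
  ],
)

```text
time_s: 13.35
ee_pos: [394.3, -255.9, 28.8]
tool_rot: [0.002, 0.572, 0.821, -0.0]
wrist_force: [-0.0, 0.3, 0.7]
width: 0.471
grip_force: 0.0
```

drive_tool(
  plan=[
    [[0,0,0.004],[0,0,0],135],
    [[0,0,0.004],[0,0,0],135],
    [[0,0,0],[0,0,0],135],
    [[0,0,0],[0,0,0],135],
    [[0,0,0],[0,0,0],135],
    [[0,0,0],[0,0,0],135],
  ],
)

```text
time_s: 13.85
ee_pos: [393.3, -254.9, 19.1]
tool_rot: [0.0, 0.572, 0.821, -0.0]
wrist_force: [0.2, 0.0, -0.1]
width: 0.469
grip_force: 0.0
```

drive_tool(
  plan=[
    [[0,0,0],[0,0,0],255],
    [[0,0,0],[0,0,0],255],
    [[0,0,0],[0,0,0],255],
    [[0,0,0],[0,0,0],255],
    [[0,0,0],[0,0,0],255],
    [[0,0,0],[0,0,0],255],
    [[0,0,0],[0,0,0],255],
  ],
  grip_force=60,
)

```text
time_s: 14.43
ee_pos: [393.4, -255.0, 19.3]
tool_rot: [0.0, 0.572, 0.821, -0.0]
wrist_force: [-0.1, 0.4, 3.4]
width: 0.121
grip_force: 61.0
```

drive_tool(
  plan=[
    [[0,0,-0.015],[0,0,0],255],
    [[0,0,-0.03],[0,0,0],255],
    [[0,0,-0.03],[0,0,-0.056],255],
    [[0,0,0],[0,0,0],255],
  ],
)

```text
time_s: 14.77
ee_pos: [395.8, -257.5, 99.2]
tool_rot: [0.005, 0.548, 0.837, -0.001]
wrist_force: [0.9, -1.4, 0.1]
width: 0.121
grip_force: 60.5
```

Run:
```python
from h import *
st=manip.read_state(); q=st['tool_rot'];a=2*np.arctan2(q[2],q[1]); d=np.array([528.4,-94.5])-st['ee_pos'][:2]
print(st['ee_pos'].round(1),np.degrees(a),st['wrist_force'].round(1),st['width'],d@[np.cos(a),np.sin(a)],d@[np.sin(a),-np.cos(a)])
```

```text
[ 395.8 -257.5   99.2] 113.59269551303763 [ 0.9 -1.4  0.1] 0.12088524428406873 96.29589288532223 186.72549525473434
```

drive_tool(
  plan=[
    [[0.0156,0.0313,0],[0,0,0],255],
    [[0.0156,0.0313,0],[0,0,0],255],
    [[0.0156,0.0313,0],[0,0,0],255],
    [[0.0156,0.0313,0],[0,0,0],255],
    [[0.0156,0.0313,0],[0,0,0],255],
    [[0.0154,0.0313,0],[0,0,0],255],
    [[0,0,0],[0,0,0],255],
    [[0,0,0],[0,0,0],255],
    [[0,0,0],[0,0,0],255],
    [[0,0,0],[0,0,0],255],
  ],
)

```text
time_s: 15.6
ee_pos: [527.2, -94.9, 93.3]
tool_rot: [-0.001, 0.549, 0.836, -0.0]
wrist_force: [-0.1, -0.0, -0.4]
width: 0.12
grip_force: 60.5
```

Run:
```python
from h import *
s=snap('wrist','w10'); st=manip.read_state(); q=st['tool_rot'];a=2*np.arctan2(q[2],q[1]); d=np.array([528.4,-94.5])-st['ee_pos'][:2]
print(st['ee_pos'].round(1),q.round(4),np.degrees(a),st['wrist_force'].round(1),st['q'].round(2),d@[np.cos(a),np.sin(a)],d@[np.sin(a),-np.cos(a)])
im=s['img'][:,:,::-1]; cv2.imwrite('pics/w10b.png',cv2.resize(im[:400,20:540],None,fx=1.5,fy=1.5,interpolation=2)); print(np.array(s['hand_eye']).round(4)[:3].tolist())
```

```text
[527.3 -95.1  93.6] [-4.000e-04  5.491e-01  8.358e-01 -2.000e-04] 113.3919557592074 [ 1.2 -0.4 -0.5] [-0.39  0.15  1.94 -0.    1.05 -0.8 ] 0.12161968429407836 1.2053479970296381
[[-0.0007, 0.9612, 0.2759, 69.5511], [1.0, 0.0003, 0.0014, -0.6914], [0.0012, 0.2759, -0.9612, -142.8929]]
```

View pics/w10b.png

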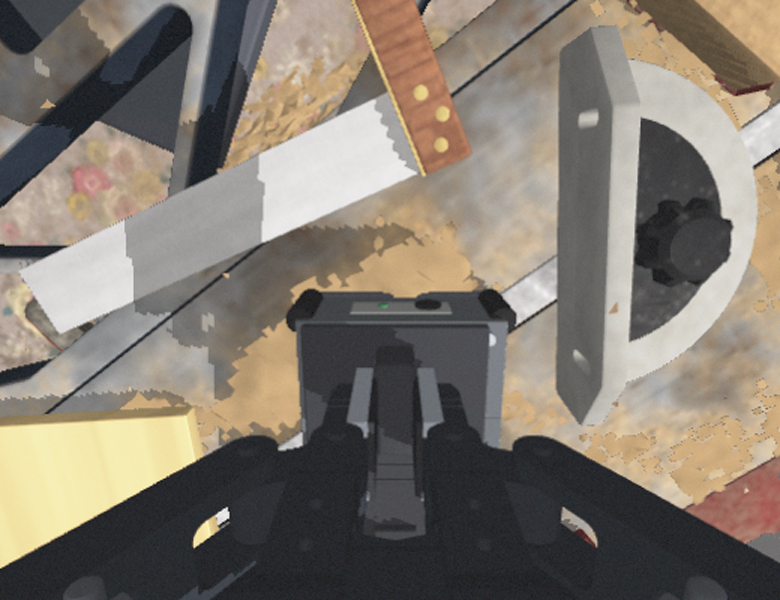

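The held cover (plate edges x≈301 and 488, tab hidden) is over the laser's rear. Rear top edge corners are at about (298,320) and (507,320), right rear screw (491,340). I'll work out the lateral offset in tool coordinates.

Run:
```python
from h import *
im=cv2.imread('pics/w10.png'); g=cv2.cvtColor(im,6)
# refine screw
r=g[218:236,338:358].astype(float); w=np.clip(r-150,0,None); ys,xs=np.mgrid[218:236,338:358]; print('screw',(w*xs).sum()/w.sum(),(w*ys).sum()/w.sum(),w.max())
c,s=.9612,.2759
def tool(uv,zt): # clean hand-eye, camera at y=0
    W=np.array([[0,c,s,69.5],[1,0,0,0],[0,s,-c,-142.9]])
    d=np.load('pics/w10.npz'); fl=210/np.tan(np.radians(d['fovy'])/2)
    u=(np.atleast_2d(uv)-[283.3,d['c'][1]])/fl; v=np.c_[u[:,0],-u[:,1],-np.ones(len(u))]@W[:,:3].T; o=W[:,3]
    return o+v*((zt-o[2])/v[:,2])[:,None]
q=(w*xs).sum()/w.sum(),(w*ys).sum()/w.sum()
print('screw tool',tool(q,93.6-44), 'expect x,y', -72+73.7+0, 36.4)
print('rear edge',tool(np.array([(298,322),(507,322)])/1.5+[20,0],93.6-44))
print('cover rear plate corners',tool(np.array([(301,325),(490,325)])/1.5+[20,0],-4+7))
for row in (205,212,216,220,226,232): print(row,g[row,212:232].tolist(),g[row,338:364].tolist())
```

```text
screw 347.91301703163015 226.37652068126522 72.0
screw tool [[ 0.22452772 40.42134324 49.6       ]] expect x,y 1.7000000000000028 36.4
rear edge [[  7.912508   -40.01393193  49.6       ]
 [  7.912508    46.24611731  49.6       ]]
cover rear plate corners [[ 21.83485835 -29.44124362   3.        ]
 [ 21.83485835  29.78595216   3.        ]]
205 [95, 76, 44, 35, 40, 35, 35, 39, 33, 36, 41, 34, 32, 33, 32, 32, 35, 36, 32, 46] [69, 68, 67, 65, 53, 42, 35, 31, 32, 32, 31, 34, 32, 37, 38, 37, 38, 44, 47, 48, 40, 41, 103, 179, 210, 210]
212 [40, 39, 42, 38, 45, 49, 52, 48, 51, 52, 52, 53, 52, 54, 55, 59, 65, 71, 70, 67] [68, 68, 69, 68, 70, 69, 70, 69, 66, 56, 58, 49, 55, 58, 58, 53, 59, 63, 63, 61, 59, 57, 60, 58, 60, 58]
216 [43, 45, 44, 47, 56, 82, 89, 93, 84, 73, 57, 50, 50, 52, 49, 52, 53, 52, 57, 54] [65, 63, 67, 63, 65, 67, 71, 108, 132, 128, 129, 131, 128, 130, 128, 131, 132, 129, 131, 134, 107, 62, 59, 60, 62, 145]
220 [165, 155, 111, 48, 51, 78, 87, 83, 67, 56, 58, 58, 56, 54, 57, 54, 57, 56, 55, 57] [77, 82, 80, 81, 78, 79, 81, 82, 100, 124, 128, 131, 131, 131, 129, 129, 130, 130, 130, 122, 96, 56, 51, 69, 109, 138]
226 [170, 166, 168, 166, 166, 136, 86, 85, 75, 56, 58, 57, 60, 59, 53, 57, 58, 58, 55, 58] [78, 82, 82, 79, 77, 79, 84, 83, 177, 222, 222, 218, 178, 128, 130, 131, 130, 131, 129, 141, 162, 170, 172, 175, 173, 170]
232 [167, 170, 170, 168, 166, 138, 90, 89, 82, 59, 54, 55, 54, 57, 59, 57, 55, 56, 56, 55] [77, 80, 80, 80, 81, 79, 78, 97, 118, 133, 127, 129, 130, 129, 132, 130, 130, 131, 147, 161, 160, 159, 157, 158, 160, 163]
```

drive_tool(
  plan=[
    [[0,0.002,0.02],[0,0,0],255],
    [[0,0,0.014],[0,0,0],255],
    [[0,0,0],[0,0,0],255],
    [[0,0,0],[0,0,0],255],
    [[0,0,0],[0,0,0],255],
    [[0,0,0.002],[0,0,0],255],
    [[0,0,0.002],[0,0,0],255],
    [[0,0,0.001],[0,0,0],255],
    [[0,0,0],[0,0,0],255],
  ],
)

```text
time_s: 16.4
ee_pos: [530.0, -93.5, 55.1]
tool_rot: [0.0, 0.548, 0.836, -0.0]
wrist_force: [-0.0, 0.2, -0.7]
width: 0.122
grip_force: 60.5
```

drive_tool(
  plan=[
    [[0,0,0.001],[0,0,0],255],
    [[0,0,0.001],[0,0,0],255],
    [[0,0,0.001],[0,0,0],255],
    [[0,0,0],[0,0,0],255],
    [[0,0,0],[0,0,0],255],
  ],
)

```text
time_s: 16.82
ee_pos: [530.0, -93.5, 51.9]
tool_rot: [-0.0, 0.548, 0.836, -0.0]
wrist_force: [-1.1, 0.1, 0.4]
width: 0.121
grip_force: 60.5
```

drive_tool(
  plan=[
    [[0,0,0.0005],[0,0,0],255],
    [[0,0,0],[0,0,0],255],
    [[0,0,0],[0,0,0],255],
  ],
)

```text
time_s: 17.07
ee_pos: [530.1, -93.5, 51.5]
tool_rot: [0.0, 0.548, 0.836, -0.0]
wrist_force: [-0.2, -0.5, -1.1]
width: 0.119
grip_force: 60.5
```

drive_tool(
  plan=[
    [[0,0,0.0005],[0,0,0],255],
    [[0,0,0],[0,0,0],255],
    [[0,0,0],[0,0,0],255],
  ],
)

```text
time_s: 17.32
ee_pos: [530.3, -93.6, 51.3]
tool_rot: [0.0, 0.548, 0.836, 0.0]
wrist_force: [0.4, -1.0, 1.5]
width: 0.119
grip_force: 60.8
```

drive_tool(
  plan=[
    [[0,0,0.0003],[0,0,0],255],
    [[0,0,0],[0,0,0],255],
    [[0,0,0],[0,0,0],255],
  ],
)

```text
time_s: 17.57
ee_pos: [530.4, -93.6, 51.3]
tool_rot: [0.0, 0.548, 0.836, 0.0]
wrist_force: [-1.7, -0.1, 5.9]
width: 0.117
grip_force: 61.3
```

drive_tool(
  plan=[
    [[-0.002,0,-0.0003],[0,0,0],255],
    [[-0.002,0,0],[0,0,0],255],
    [[-0.002,0,0],[0,0,0],255],
    [[-0.002,0,0],[0,0,0],255],
    [[0,0,0],[0,0,0],255],
  ],
)

```text
time_s: 17.98
ee_pos: [533.8, -101.4, 51.3]
tool_rot: [0.001, 0.548, 0.836, 0.0]
wrist_force: [0.2, -0.2, 5.1]
width: 0.113
grip_force: 61.1
```

drive_tool(
  plan=[
    [[-0.002,0,0],[0,0,0],255],
    [[-0.002,0,0],[0,0,0],255],
    [[-0.002,0,0],[0,0,0],255],
    [[0,0,0],[0,0,0],255],
    [[0,0,0],[0,0,0],255],
  ],
)

```text
time_s: 18.4
ee_pos: [536.0, -106.7, 51.3]
tool_rot: [0.001, 0.548, 0.836, -0.0]
wrist_force: [-0.3, -0.5, 3.9]
width: 0.121
grip_force: 61.2
```

drive_tool(
  plan=[
    [[-0.002,0,-0.0002],[0,0,0],255],
    [[-0.002,0,0],[0,0,0],255],
    [[-0.002,0,0],[0,0,0],255],
    [[-0.002,0,0],[0,0,0],255],
    [[0,0,0],[0,0,0],255],
  ],
)

```text
time_s: 18.82
ee_pos: [539.0, -113.9, 51.3]
tool_rot: [0.0, 0.548, 0.836, -0.0]
wrist_force: [0.1, 0.6, 5.6]
width: 0.119
grip_force: 61.2
```

drive_tool(
  plan=[
    [[-0.002,0,0],[0,0,0],255],
    [[-0.002,0,0],[0,0,0],255],
    [[-0.001,0,0],[0,0,0],255],
    [[0,0,0],[0,0,0],255],
  ],
)

```text
time_s: 19.15
ee_pos: [540.9, -118.3, 51.3]
tool_rot: [0.0, 0.548, 0.836, 0.0]
wrist_force: [-1.0, 0.5, 4.9]
width: 0.117
grip_force: 61.2
```

drive_tool(
  plan=[
    [[-0.0015,0,-0.0002],[0,0,0],255],
    [[-0.0015,0,0],[0,0,0],255],
    [[-0.0015,0,0],[0,0,0],255],
    [[0,0,0],[0,0,0],255],
  ],
)

```text
time_s: 19.48
ee_pos: [542.6, -122.7, 51.3]
tool_rot: [0.0, 0.548, 0.836, -0.0]
wrist_force: [0.5, 1.4, 2.2]
width: 0.119
grip_force: 61.0
```

drive_tool(
  plan=[
    [[-0.0015,0,0],[0,0,0],255],
    [[-0.0015,0,0],[0,0,0],255],
    [[0,0,0],[0,0,0],255],
  ],
)

```text
time_s: 19.73
ee_pos: [543.8, -125.3, 51.3]
tool_rot: [-0.0, 0.548, 0.836, -0.0]
wrist_force: [0.4, 1.6, 2.8]
width: 0.118
grip_force: 61.0
```

drive_tool(
  plan=[
    [[-0.001,0,0],[0,0,0],255],
    [[-0.001,0,0],[0,0,0],255],
    [[-0.001,0,0],[0,0,0],255],
    [[0,0,0],[0,0,0],255],
  ],
)

```text
time_s: 20.07
ee_pos: [544.7, -127.3, 51.3]
tool_rot: [-0.001, 0.548, 0.836, 0.0]
wrist_force: [-2.3, 3.8, 5.6]
width: 0.12
grip_force: 61.3
```

drive_tool(
  plan=[
    [[-0.001,0,0],[0,0,0],255],
    [[-0.001,0,0],[0,0,0],255],
    [[0,0,0],[0,0,0],255],
  ],
)

```text
time_s: 20.32
ee_pos: [545.3, -128.8, 51.3]
tool_rot: [-0.001, 0.548, 0.836, 0.0]
wrist_force: [-1.5, 5.8, 5.7]
width: 0.124
grip_force: 61.5
```

drive_tool(
  plan=[
    [[-0.0007,0,0],[0,0,0],255],
    [[-0.0007,0,0],[0,0,0],255],
    [[0,0,0],[0,0,0],255],
  ],
)

```text
time_s: 20.57
ee_pos: [546.1, -130.4, 51.4]
tool_rot: [-0.001, 0.548, 0.836, 0.0]
wrist_force: [-1.1, 3.3, 5.2]
width: 0.121
grip_force: 61.3
```

drive_tool(
  plan=[
    [[-0.0007,0,0],[0,0,0],255],
    [[-0.0007,0,0],[0,0,0],255],
    [[0,0,0],[0,0,0],255],
  ],
)

```text
time_s: 20.82
ee_pos: [547.0, -132.4, 51.6]
tool_rot: [0.0, 0.548, 0.836, -0.0]
wrist_force: [-1.9, 2.6, 4.9]
width: 0.124
grip_force: 61.2
```

drive_tool(
  plan=[
    [[-0.0005,0,0],[0,0,0],255],
    [[-0.0005,0,0],[0,0,0],255],
    [[0,0,0],[0,0,0],255],
  ],
)

```text
time_s: 21.07
ee_pos: [547.4, -133.3, 51.6]
tool_rot: [0.0, 0.548, 0.836, -0.0]
wrist_force: [-0.7, 2.8, 4.8]
width: 0.12
grip_force: 61.2
```

drive_tool(
  plan=[
    [[-0.0005,0,0],[0,0,0],255],
    [[-0.0005,0,0],[0,0,0],255],
    [[0,0,0],[0,0,0],255],
  ],
)

```text
time_s: 21.32
ee_pos: [547.7, -133.9, 51.5]
tool_rot: [-0.0, 0.548, 0.836, 0.0]
wrist_force: [-1.2, 4.1, 5.9]
width: 0.121
grip_force: 61.4
```

drive_tool(
  plan=[
    [[-0.0005,0,0],[0,0,0],255],
    [[-0.0005,0,0],[0,0,0],255],
    [[0,0,0],[0,0,0],255],
  ],
)

```text
time_s: 21.57
ee_pos: [547.7, -134.0, 51.5]
tool_rot: [-0.001, 0.548, 0.836, 0.001]
wrist_force: [-2.8, 6.5, 7.9]
width: 0.12
grip_force: 61.7
```

drive_tool(
  plan=[
    [[-0.0005,0,0],[0,0,0],255],
    [[-0.0005,0,0],[0,0,0],255],
    [[0,0,0],[0,0,0],255],
  ],
)

```text
time_s: 21.82
ee_pos: [547.8, -134.2, 51.5]
tool_rot: [-0.002, 0.548, 0.836, 0.001]
wrist_force: [-4.4, 10.3, 9.4]
width: 0.122
grip_force: 61.9
```

drive_tool(
  plan=[
    [[0,0,-0.0006],[0,0,0],255],
    [[-0.0003,0,0],[0,0,0],255],
    [[0,0,0],[0,0,0],255],
  ],
)

```text
time_s: 22.07
ee_pos: [547.7, -134.2, 51.5]
tool_rot: [-0.002, 0.548, 0.836, 0.001]
wrist_force: [-2.4, 9.7, 7.0]
width: 0.12
grip_force: 61.5
```

drive_tool(
  plan=[
    [[0,0,-0.0006],[0,0,0],255],
    [[-0.0004,0,0],[0,0,0],255],
    [[0,0,0],[0,0,0],255],
  ],
)

```text
time_s: 22.32
ee_pos: [547.7, -134.3, 51.7]
tool_rot: [-0.002, 0.548, 0.836, 0.001]
wrist_force: [-1.4, 8.9, 4.9]
width: 0.119
grip_force: 61.3
```

Run:
```python
from h import *
st=manip.read_state(); print(st['ee_pos'].round(2),st['tool_rot'].round(4),st['wrist_force'].round(2),st['moment'].round(2))
```

```text
[ 547.68 -134.34   51.74] [-0.0024  0.5484  0.8362  0.0011] [-1.45  8.95  4.91] [1.32 0.11 0.07]
```

drive_tool(
  plan=[
    [[-0.0003,0,0],[0,0,0],255],
    [[-0.0003,0,0],[0,0,0],255],
    [[0,0,0],[0,0,0],255],
  ],
)

```text
time_s: 22.57
ee_pos: [547.8, -134.6, 51.7]
tool_rot: [-0.003, 0.548, 0.836, 0.001]
wrist_force: [-2.5, 11.4, 5.5]
width: 0.119
grip_force: 61.3
```

drive_tool(
  plan=[
    [[-0.0003,0,0],[0,0,0],255],
    [[0,0,0],[0,0,0],255],
    [[0,0,0],[0,0,0],255],
  ],
)

```text
time_s: 22.82
ee_pos: [547.8, -135.1, 51.4]
tool_rot: [-0.003, 0.548, 0.836, 0.001]
wrist_force: [-1.1, 9.1, 3.8]
width: 0.121
grip_force: 61.0
```

drive_tool(
  plan=[
    [[0,0,0],[0,0,0],255],
    [[0,0,0],[0,0,0],255],
    [[0,0,0],[0,0,0],255],
  ],
)

```text
time_s: 23.07
ee_pos: [547.8, -135.1, 51.4]
tool_rot: [-0.003, 0.548, 0.836, 0.001]
wrist_force: [-1.1, 9.2, 3.5]
width: 0.121
grip_force: 61.0
```

drive_tool(
  plan=[
    [[-0.0003,0,0],[0,0,0],255],
    [[0,0,0],[0,0,0],255],
    [[0,0,0],[0,0,0],255],
  ],
)

```text
time_s: 23.32
ee_pos: [547.8, -135.1, 51.4]
tool_rot: [-0.003, 0.548, 0.836, 0.001]
wrist_force: [-2.0, 10.6, 3.5]
width: 0.12
grip_force: 61.1
```

drive_tool(
  plan=[
    [[0.0005,0,0],[0,0,0],255],
    [[0.0005,0,0],[0,0,0],255],
    [[0.0005,0,0],[0,0,0],255],
    [[0.0005,0,0],[0,0,0],255],
    [[0,0,0],[0,0,0],255],
    [[0,0,0],[0,0,0],255],
  ],
)

```text
time_s: 23.82
ee_pos: [547.8, -135.1, 51.8]
tool_rot: [-0.001, 0.548, 0.836, 0.0]
wrist_force: [0.3, 5.7, -1.1]
width: 0.12
grip_force: 60.4
```

Run:
```python
from h import *
st=manip.read_state(); print(st['ee_pos'].round(2),st['tool_rot'].round(4),st['wrist_force'].round(2),st['moment'].round(2))
```

```text
[ 547.75 -135.12   51.79] [-1.100e-03  5.484e-01  8.362e-01  3.000e-04] [ 0.28  5.65 -1.05] [ 1.03 -0.    0.06]
```

drive_tool(
  plan=[
    [[0.0005,0,0],[0,0,0],255],
    [[0.0005,0,0],[0,0,0],255],
    [[0.0005,0,0],[0,0,0],255],
    [[0.0004,0,0],[0,0,0],255],
    [[0,0,0],[0,0,0],255],
    [[0,0,0],[0,0,0],255],
  ],
)

```text
time_s: 24.32
ee_pos: [547.8, -134.9, 52.5]
tool_rot: [0.0, 0.548, 0.836, -0.0]
wrist_force: [2.5, -3.9, -6.4]
width: 0.12
grip_force: 59.7
```

The pull-back test holds against the seal plus about 4.6 N, so the tab has latched. I'll unload the arm and release.

drive_tool(
  plan=[
    [[-0.0009,0,0.0007],[0,0,0],255],
    [[0,0,0],[0,0,0],255],
    [[0,0,0],[0,0,0],255],
  ],
)

```text
time_s: 24.57
ee_pos: [547.8, -134.9, 52.0]
tool_rot: [-0.0, 0.548, 0.836, -0.0]
wrist_force: [0.0, -0.1, -3.0]
width: 0.12
grip_force: 60.2
```

drive_tool(
  plan=[
    [[0,0,0],[0,0,0],180],
    [[0,0,0],[0,0,0],180],
    [[0,0,0],[0,0,0],180],
    [[0,0,0],[0,0,0],180],
    [[0,0,-0.005],[0,0,0],180],
    [[0,0,-0.02],[0,0,0],180],
    [[0,0,-0.04],[0,0,0],180],
    [[0,0,-0.04],[0,0,0],180],
    [[0,0,0],[0,0,0],180],
    [[0,0,0],[0,0,0],180],
  ],
)

```text
time_s: 25.4
ee_pos: [550.2, -135.9, 160.9]
tool_rot: [0.004, 0.548, 0.836, 0.0]
wrist_force: [0.3, 0.5, 0.4]
width: 0.299
grip_force: 0.0
```

Run:
```python
from h import *
s=snap('wrist','w11'); st=manip.read_state();print(st['ee_pos'].round(1),st['wrist_force'].round(1))
im=cv2.imread('pics/w11.png')
L=np.array([557.1,-160.5]); x=np.array([.3987,-.9171]);y=np.array([.9171,.3987])
P=lambda a,b,z:np.r_[L+a*x+b*y,z]
# rear screws: visible, did the laser move?
for b in (36.4,-36.4):
    u,v=proj('w11',[P(-73.7,b,44)])[0]; i,j=int(v),int(u); r=cv2.cvtColor(im,6)[i-10:i+11,j-10:j+11].astype(float); w=np.clip(r-170,0,None)
    if w.sum()>0:
        yy,xx=np.mgrid[i-10:i+11,j-10:j+11]; q=onz('w11',[((w*xx).sum()/w.sum(),(w*yy).sum()/w.sum())],44)[0,:2]-L; print('screw',q@x,q@y)
```

```text
[ 548.6 -135.2  158.3] [-0.1  0.3 -1. ]
screw -72.46330553708215 37.092885458332
screw -72.9856758884841 -35.50404481250035
```

```bash
python3 -c "
from workcell import manip
print(manip.finish_job())"
```

```text
the job is handed in; nothing more can be done
None
```

The battery pack is on the bay floor and the cover is latched: it held when I pulled it back with about 5 N. The highest push I read was about 11.5 N (slip limit 16 N), the laser's rear screws were still in place to within about 1 mm, and I handed the job in at about 25 s.

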